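# Load a bottle into the checker and latch its push-push tray

### The job

Press the orange-fronted tray of the bottle checker so that it pops out, stand the blue-capped bottle upright in the tray's nest, then press the tray home until its push-push latch catches and it stays in by itself, bottle still standing in it. Press gently, set the bottle down rather than dropping it, and leave the other things on the bench where they are.

Things in the scene. Friction and masses are not known exactly. Their poses are not given: they have to be found in the camera images.
- checker: Bottle checker fixed to the bench: base plate 202 x 124 x 12 mm (x -97 to +105) with an open-topped bay towards the robot (side rails up to z 42 mm, x -97 to 0) and a white reader head 150 mm high behind it (x 0 to +105). Origin: on its underside, below the head's front face. Its +x axis is the direction in which the tray is pushed in; -x is its front, out of which the tray comes.
- tray (a joint): Tray slide, m, growing as it comes out along the checker's -x. Latched: rests between -0.003 and 0.004 (varies); out: 0.060. A spring pushes it out (5 N in, 3 N out; pressing slowly takes up to 9 N). Push-push: press about 13 mm past the latched rest, to a firm stop (force then climbs 10 N per mm), and let go: this latches it or, if latched, sends it out. Let it come fully out before pressing again.
- press_pad (a point): Middle of the dark pad (44 mm wide, 26 mm high) on the front face of the tray's orange front panel, 37 mm above the bench. The panel is 104 mm wide, 10 mm thick, from 10 to 60 mm above the bench. Moves with the tray; axes as the checker's (+x is the way to press). The nest's axis is 53 mm behind it.
- nest (a point): Centre of the floor of the nest in the tray, 20 mm above the bench: a round recess 32 mm wide and 14 mm deep in a white block 64 x 64 mm. Moves with the tray; axes as the checker's, z up.
- sample_mid (a point): The bottle to be loaded, the only one with a blue cap, standing upright: clear glass, 88 mm high in all; body 26 mm in diameter up to 50 mm, then a cap 19 mm in diameter from 57 to 88 mm above its underside. About 80 g. This point is on its axis, 44 mm above its underside; z along the axis.
- bottle_a_mid (a point): Another bottle of the same size, silver cap; leave it standing. Point half-way up (44 mm).
- bottle_b_mid (a point): Another bottle of the same size, silver cap; leave it standing. Point half-way up (44 mm).
- bottle_c_mid (a point): Another bottle of the same size, silver cap; leave it standing. Point half-way up (44 mm).
- label_roll: Yellow label roll lying flat, 100 mm in diameter, 22 mm high; leave it. Origin: centre of its underside.
- tape_dispenser: Blue tape dispenser, about 130 x 45 x 82 mm; leave it. Origin: centre of its underside.
- cap_box: Grey open box of silver caps, 120 x 100 x 50 mm; leave it. Origin: centre of its underside.
- handheld_counter: Black hand counter, 55 x 85 x 16 mm; leave it. Origin: centre of its underside.
Mind the look-alikes: they are no part of the job. Leave any yellow look-alike of the part that bears sample_mid alone.

How it is judged:
By the outcome, as a careful person would: the job done as asked, in the order asked, and still so for the second after the job is handed in, with the robot touching nothing.
It also fails if it takes over 70 s, if anything falls off the work surface, if the arm or the gripper's body presses on something with over 40 N, if the wrist force passes 120 N, or if a joint passes its speed limit or range.

### The arm

A 6-joint arm with a two-finger parallel gripper is mounted at the origin on the work surface. World frame = base frame: x ahead of the robot, y to its left, z up, the work surface at z = 0. Lengths are in m, angles in rad, forces in N, time in s.
With the tool pointing down it reaches from about 0.35 to 0.975 m from the base axis. Payload 4.9 kg.
Tool frame: the origin (TCP) lies at the very end of the fingers, on their centre line; the grasp point (between the pads) lies 19 mm behind it; x points along the fingers, y is the direction in which the jaws open and shut, and the axes are right-handed (so a half turn about x gives the same grasp; the last joint's range is limited). The gripper opens to 85 mm and grips with 20 to 120 N. Pads are 22 mm wide; open, the fingers measure 114 mm over their backs; the gripper's body (76 mm by 85 mm) begins 54 mm behind the grasp point. The pads swing forward as they close: fully open they stand 13 mm farther back than shut.
Start: joints at [-1.4, 0.053, 1.613, -0, 1.476, -0.119], TCP at [0.179, -0.599, 0.231] pointing down, gripper open.
Joint ranges: [-3.01, 3.01], [-1.01, 2.22], [0.06, 2.58], [-1.02, 4.17], [0.09, 2.62], [-3.14, 3.14]. Speed limits (rad/s): [2.57, 2.57, 3.14, 3.14, 3.14, 3.14].

### API

Orientations are given as a rotation vector (axis times angle).
In Python, from station import ctrl, get_image, calibration, finish_job, search_frame, cut_out, mark_of gives the robot as it stands. The module is installed in compiled form; this text tells all that it offers.
- The arm moves only by the tool arm_command, never from a script. Its argument "plan" is a list that holds one entry, the list of rows, each a list of 7 numbers: the shift along the tool's x, y, z in m, then the turn, a rotation vector about the tool's x, y, z in degrees, then the finger opening in m, from 0 to 0.0854. A call has 1 to 20 rows; each row shifts and turns the pose as measured when the row begins, along the tool's axes as they then stand; what a row does not reach is not made up. A row lasts 1/12 s, in which the tool goes at most 41.7 mm and 7.16 degrees, less where a joint would pass 70% of its speed; a pose out of reach is approached as far as the arm can. A call with a gripper value outside its range is refused whole. The fingers move at their own pace and stop on an object; "squeeze" is the grip in N (left out, the last holds). Time passes only in rows, so rows that do not move let the fingers close. It gives the time, the measured TCP pose, the force and the opening at its end, in the units of the state.
- ctrl.get_obs(): the state, without advancing time (a new reading comes with each control period).
- get_image(name): name is "scene" or "top" or "wrist"; returns the picture (400x640x3 uint8, red, green, blue); there is no depth.
- calibration(name): a dict with "fx", "fy", "cx", "cy" (pixels), "k1" (the pictures are not rectified: a ray, as slopes to the right and down, at radius r is drawn at 1 + k1 r^2 times it, then the intrinsics apply), "cam_to_world" (4x4, takes a point from camera to world coordinates); the wrist camera has in their place "hand_eye" (4x4, takes a point from camera to tool coordinates, whose origin is the TCP and whose axes are the tool frame's). Camera axes: x right, y down, z forward; pixel columns grow to the right and rows downward; lengths in m; the calibration is good to about 2 mm. A picture is of the moment at which its call begins: read the wrist's pose just before it. calibration takes no time and is no camera call.
- finish_job(): hands the job in, once; it reports no verdict.
Trained networks look in the newest picture that a camera, given by its name, has taken for a name from the list of things; names that differ only in an ending like _2 or _b are one class to them, and where a whole thing is asked for, a point or a joint stands for the part that bears it (a point fixed in the world has none). Each returns a list of dicts, best first, with "conf" (0 to 1); they miss things now and then, are a little off and sometimes report something else, mostly with a low value. They report only what shows in the picture. A call takes as long as a camera call. They do not tell look-alikes from the thing itself.
- search_frame(camera, thing): "at" ([x, y, z] in m, in the coordinates of the camera as it stood for that picture, good to about 4 mm: the middle of the surface that is visible of it).
- cut_out(camera, thing): "mask" (400x640 bool, what is visible of it).
- mark_of(camera, thing): "at" ([x, y, z] in m, in the coordinates of the camera as it stood for that picture, good to about 4 mm: a listed point, or the origin of a listed thing).
The state is a dict: "t": time; "q": joint angles; "dq": joint speeds; "effort": joint torques, N m; "tool_pos": TCP position; "tool_rot": TCP orientation; "contact_force": force on the tool from outside, world axes, zero at the start; "wrist_torque": the same for the moment, N m; "opening": finger opening in m.
Only numpy, scipy, OpenCV 4.12 (cv2) and the standard library are available. Lean on these libraries where they do the work, as an engineer would, in place of code of your own. Each camera call takes 0.05 s, during which the arm holds its last target. There are 200 camera calls.

## Working session

There is one attempt and no reset: what is moved stays moved. The work goes in short steps, Python scripts to look and compute and a tool call to move; the robot and the scene stay as the last step left them, time stands still between calls to the robot, and variables do not carry over. Pictures are saved under pics/ and viewed, about 8 in all and at most 12, crops included, and the job is handed in when it is done.

Besides the shell and the picture viewer there is one more tool, called after "Call:" in YAML: its name, and indented under it one key for each argument. arm_command: Moves the arm, as the interface text tells. Its arguments: {"type":"object","properties":{"plan":{"type":"array","items":{"type":"array","items":{"type":"array","items":{"type":"number"}}}},"squeeze":{"type":"number"}},"required":["plan"]}

```bash
mkdir -p pics; cat > h.py <<'E'
import numpy as np, cv2
from scipy.spatial.transform import Rotation as R
from station import ctrl,get_image,calibration,finish_job,search_frame,cut_out,mark_of
def T_tool(o):
    T=np.eye(4);T[:3,:3]=R.from_rotvec(o["tool_rot"]).as_matrix();T[:3,3]=o["tool_pos"];return T
def c2w(cam,o=None):
    c=calibration(cam)
    return np.array(c["cam_to_world"]) if "cam_to_world" in c else T_tool(o)@np.array(c["hand_eye"])
def W(M,p): return (M@np.append(p,1))[:3]
def save(im,n): cv2.imwrite("pics/"+n,np.ascontiguousarray(im[:,:,::-1]))
def tool(o,p): return np.linalg.inv(T_tool(o))@np.append(p,1)
def ray(cam,M,u,v,z):
    c=calibration(cam);d=np.array([(u-c["cx"])/c["fx"],(v-c["cy"])/c["fy"]]);s=d.copy()
    for _ in range(20): s=d/(1+c["k1"]*(s@s))
    r=M[:3,:3]@np.append(s,1);t=(z-M[2,3])/r[2];return M[:3,3]+t*r
def proj(cam,M,p):
    c=calibration(cam);q=(np.linalg.inv(M)@np.append(p,1))[:3];s=q[:2]/q[2];s=s*(1+c["k1"]*(s@s))
    return np.array([c["fx"]*s[0]+c["cx"],c["fy"]*s[1]+c["cy"]])
E
cat > a.py <<'E'
from h import *
np.set_printoptions(precision=4,suppress=True)
o=ctrl.get_obs();print(o["t"],o["tool_pos"],R.from_rotvec(o["tool_rot"]).as_matrix())
for cam in ["scene","top"]:
    save(get_image(cam),cam+"0.png");M=c2w(cam)
    print(cam,M[:3,3])
    for n in ["sample_mid","press_pad","nest","checker"]+(["bottle_a_mid","label_roll","tape_dispenser","cap_box","handheld_counter"] if cam=="top" else []):
        for d in mark_of(cam,n)[:5]: print(n,round(d["conf"],2),W(M,d["at"]))
E
python3 a.py
```

```text
0.0 [ 0.1785 -0.5983  0.2301] [[-0.0004  0.2858 -0.9583]
 [ 0.002  -0.9583 -0.2858]
 [-1.     -0.002  -0.0002]]
scene [ 1.3044 -0.4382  0.9473]
sample_mid 0.71 [0.5728 0.3334 0.0424]
sample_mid 0.7 [0.3927 0.3915 0.0431]
sample_mid 0.46 [0.4444 0.3176 0.047 ]
press_pad 0.95 [ 0.5492 -0.0735  0.0387]
press_pad 0.26 [ 0.5966 -0.0917  0.0138]
checker 0.69 [ 0.6738 -0.116   0.0019]
top [0.4199 0.0202 1.5289]
sample_mid 0.47 [0.3951 0.3889 0.0451]
sample_mid 0.43 [0.3765 0.327  0.0438]
sample_mid 0.42 [0.4439 0.3177 0.0479]
press_pad 0.65 [ 0.5471 -0.0757  0.0382]
nest 0.59 [ 0.5978 -0.0881  0.0222]
checker 0.81 [ 0.6652 -0.1137  0.0036]
bottle_a_mid 0.46 [0.5716 0.3367 0.0412]
bottle_a_mid 0.29 [ 0.3459  0.4697 -0.0001]
label_roll 0.57 [ 0.3837 -0.4375 -0.0007]
tape_dispenser 0.69 [ 0.7498  0.171  -0.0016]
cap_box 0.55 [0.7141 0.3489 0.0022]
handheld_counter 0.74 [0.3444 0.467  0.0012]
```

```bash
python3 -c "
import cv2,numpy as np
a=cv2.imread('pics/scene0.png');b=cv2.imread('pics/top0.png')
cv2.imwrite('pics/both0.png',cv2.resize(np.vstack([a,b]),None,fx=.75,fy=.75))"
```

```text
(no output)
```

View pics/both0.png

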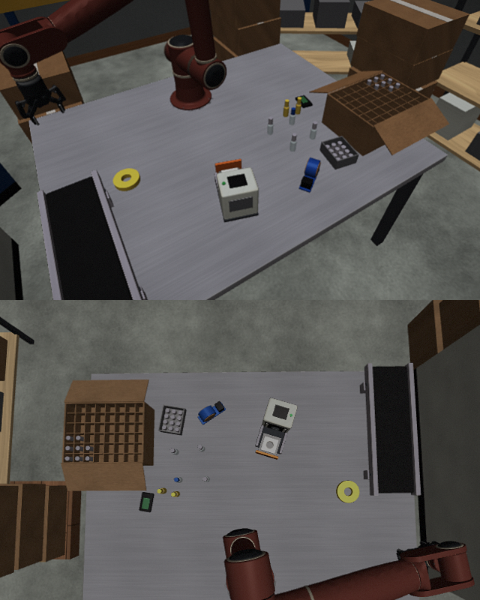

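The composite shows the checker centre-right with its tray facing the robot. The blue cap is near top-image pixel (237,240), with two or three yellow caps just beside it and silver caps around. I'll locate the caps by colour.

```bash
cat > b.py <<'E'
from h import *
np.set_printoptions(precision=4,suppress=True)
im=cv2.imread("pics/top0.png");h=cv2.cvtColor(im,cv2.COLOR_BGR2HSV);M=c2w("top")
for n,lo,hi in [("blue",(100,100,50),(130,255,255)),("yel",(15,110,80),(35,255,255)),("silver",(0,0,150),(180,60,255)),("orange",(5,130,80),(14,255,255))]:
    k,l,s,c=cv2.connectedComponentsWithStats(cv2.inRange(h,lo,hi))
    for i in range(1,k):
        p=ray("top",M,*c[i],0.088)
        if s[i,4]>8 and 0.2<p[0]<0.85 and -.3<p[1]<.55: print(n,s[i],c[i],p)
cr=im[160:320,190:400];cv2.imwrite("pics/c1.png",cv2.resize(cr,None,fx=3.8,fy=3.7,interpolation=cv2.INTER_CUBIC))
E
python3 b.py
```

```text
blue [264 141  37  25 368] [277.2364 150.6304] [0.7336 0.1811 0.088 ]
blue [232 237   6   5  27] [234.5926 238.9259] [0.4444 0.3182 0.088 ]
yel [173 143   9   7  32] [176.6875 146.2812] [0.7515 0.5153 0.088 ]
yel [186 143   6   7  19] [188.5263 146.6842] [0.7497 0.4757 0.088 ]
yel [172 153   8  10  36] [175.9444 156.8889] [0.7158 0.5168 0.088 ]
yel [185 153   7  13  45] [188.2667 158.7778] [0.709  0.4756 0.088 ]
yel [172 167   8  10  41] [175.3659 171.2195] [0.6678 0.5174 0.088 ]
yel [185 166   7  11  39] [187.6154 171.4359] [0.6667 0.4767 0.088 ]
yel [172 180   7  11  44] [174.8182 184.7273] [0.6229 0.5179 0.088 ]
yel [184 183   8   8  22] [187.8182 187.0455] [0.6148 0.4747 0.088 ]
yel [169 193  10  12  41] [174.3415 198.3902] [0.5777 0.5183 0.088 ]
yel [184 193   7  11  35] [186.5429 197.5714] [0.5801 0.478  0.088 ]
yel [341 201  30  10  66] [355.6818 205.3182] [ 0.5509 -0.0747  0.088 ]
yel [210 251  10   7  44] [213.9545 254.25  ] [0.3953 0.3845 0.088 ]
yel [228 255  10   8  44] [232.3409 258.6591] [0.381  0.3246 0.088 ]
silver [353 132  43  38 720] [374.3847 150.6167] [ 0.731  -0.1386  0.088 ]
silver [348 182  23  22 258] [359.2868 192.5891] [ 0.5924 -0.087   0.088 ]
```

View pics/c1.png

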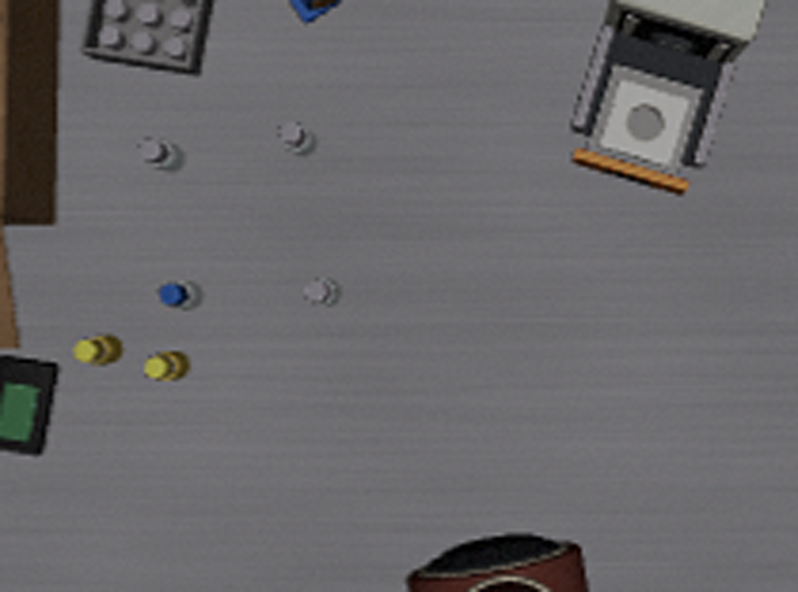

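Call:
arm_command:
  plan:
    - [[0.002, -0.0285, -0.028, 0, 0, 0, 0], [0.002, -0.0285, -0.028, 0, 0, 0, 0], [0.002, -0.0285, -0.028, 0, 0, 0, 0], [0.002, -0.0285, -0.028, 0, 0, 0, 0], [0.002, -0.0285, -0.028, 0, 0, 0, 0], [0.002, -0.0285, -0.028, 0, 0, 0, 0], [0.002, -0.0285, -0.028, 0, 0, 0, 0], [0.002, -0.0285, -0.028, 0, 0, 0, 0], [0.002, -0.0285, -0.028, 0, 0, 0, 0], [0.002, -0.0285, -0.028, 0, 0, 0, 0], [0.002, -0.0285, -0.028, 0, 0, 0, 0], [0.002, -0.0285, -0.028, 0, 0, 0, 0], [0.002, -0.0285, -0.028, 0, 0, 0, 0], [0.002, -0.0285, -0.028, 0, 0, 0, 0], [0, 0, 0, 6.7, 0, 0, 0], [0, 0, 0, 6.7, 0, 0, 0], [0, 0, 0, 6.7, 0, 0, 0], [0, 0, 0, 6.7, 0, 0, 0], [0, 0, 0, 6.7, 0, 0, 0], [0, 0, 0, 0, 0, 0, 0]]

```text
t: 2.42
tool_pos: [0.4515, -0.0813, 0.2032]
tool_rot: [-2.061, 0.334, 2.039]
contact_force: [-0.7, 0.2, 0.2]
opening: 0.0003
```

```bash
cat > c.py <<'E'
from h import *
import sys
np.set_printoptions(precision=4,suppress=True)
o=ctrl.get_obs();im=get_image("wrist");save(im,sys.argv[1]);M=c2w("wrist",o)
print(o["t"],o["tool_pos"],o["opening"]);print(T_tool(o)[:3,:3]);print("cam",M)
for n in sys.argv[2:]:
    for d in mark_of("wrist",n)[:4]: p=W(M,d["at"]);print(n,round(d["conf"],2),p,"tool",tool(o,p)[:3])
E
python3 c.py w1.png press_pad nest checker
```

```text
2.4167 [ 0.4515 -0.0813  0.2032] 0.0003456967415780664
[[ 0.0102 -0.3144 -0.9492]
 [-0.0053 -0.9493  0.3144]
 [-0.9999  0.0018 -0.0114]]
cam [[-0.3144 -0.9051 -0.2862  0.525 ]
 [-0.9493  0.3003  0.0931 -0.1054]
 [ 0.0017  0.301  -0.9536  0.3472]
 [ 0.      0.      0.      1.    ]]
press_pad 0.78 [ 0.5456 -0.0747  0.0422] tool [ 0.1619 -0.0361 -0.0854]
nest 0.68 [ 0.5974 -0.09    0.0192] tool [ 0.1856 -0.0379 -0.1391]
```

View pics/w1.png

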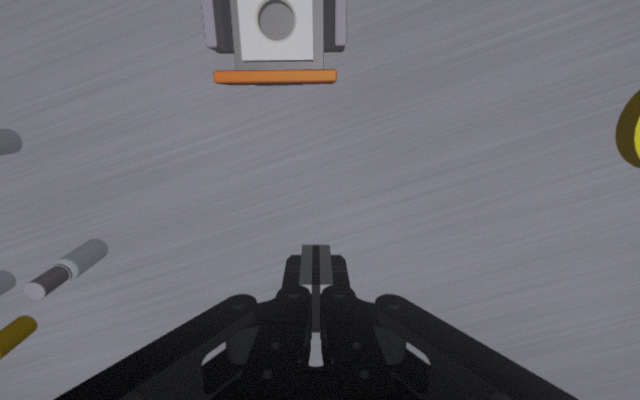

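The wrist view shows the orange panel at columns 213–337 and rows 70–83, nearly level, so the yaw is right to about 1°. The nest is at (277,19).

```bash
cat > d.py <<'E'
from h import *
np.set_printoptions(precision=4,suppress=True)
im=cv2.imread("pics/w1.png");h=cv2.cvtColor(im,cv2.COLOR_BGR2HSV)
m=cv2.inRange(h,(4,130,80),(18,255,255));k,l,s,c=cv2.connectedComponentsWithStats(m);i=1+np.argmax(s[1:,4])
ys,xs=np.where(l==i);o=ctrl.get_obs();M=c2w("wrist",o)
for x in (xs.min()+6,xs.max()-6,int(xs.mean())): print(x,[ (y,im[y,x]) for y in (ys[xs==x].min(),ys[xs==x].max())])
xa,xb=xs.min()+6,xs.max()-6
P=[ray("wrist",M,x,ys[xs==x].min()-.5,.06) for x in (xa,xb)];print("back edge",P)
d=P[1]-P[0];print("pressdir deg",np.degrees(np.arctan2(d[0],-d[1])),np.degrees(np.arctan2(-d[1],-d[0])))
for x in (xs.min(),xs.max()):print(ray("wrist",M,x,ys[xs==x].mean(),.06))
print("profile",im[66:88,275].tolist())
n=ray("wrist",M,277,19,.034);print("nest~",n)
E
python3 d.py
```

```text
220 [(np.int64(71), array([ 58,  92, 162], dtype=uint8)), (np.int64(82), array([ 49,  78, 134], dtype=uint8))]
330 [(np.int64(70), array([ 60, 102, 165], dtype=uint8)), (np.int64(81), array([ 46,  65, 106], dtype=uint8))]
274 [(np.int64(70), array([ 65,  90, 148], dtype=uint8)), (np.int64(81), array([ 50,  87, 149], dtype=uint8))]
back edge [array([ 0.5692, -0.0368,  0.06  ]), array([ 0.5416, -0.1241,  0.06  ])]
pressdir deg -17.52893390602068 72.47106609397932
[ 0.5672 -0.0305  0.06  ]
[ 0.536  -0.1277  0.06  ]
profile [[131, 126, 127], [127, 126, 127], [125, 122, 124], [121, 120, 128], [66, 92, 151], [59, 108, 170], [64, 119, 179], [61, 117, 178], [60, 115, 179], [62, 118, 180], [64, 115, 181], [61, 116, 180], [64, 116, 181], [56, 110, 176], [61, 107, 172], [54, 87, 149], [52, 64, 99], [53, 53, 65], [59, 60, 64], [100, 94, 97], [125, 118, 121], [130, 124, 126]]
nest~ [ 0.5961 -0.0941  0.034 ]
```

Call:
arm_command:
  plan:
    - [[0.03, -0.007, -0.006, 0, 0, 0, 0], [0.03, -0.007, -0.006, 0, 0, 0, 0], [0.03, -0.007, -0.006, 0, 0, 0, 0], [0.03, -0.007, -0.006, 0, 0, 0, 0], [0.03, -0.007, -0.006, 0, 0, 0, 0], [0.022, 0, 0, 0, 0, 0, 0], [0, 0, 0, 0, 6, 0, 0], [0, 0, 0, 0, 6, 0, 0], [0, 0, 0, 0, 6, 0, 0], [0, 0, 0, 0, 6, 0, 0], [0, 0, 0, 0, 6, 0, 0], [0, 0, 0, 0, 0, 0, 0]]

```text
t: 3.62
tool_pos: [0.4962, -0.0609, 0.021]
tool_rot: [-2.599, 0.398, 1.45]
contact_force: [-1.4, 0.6, -2.1]
opening: -0.0
```

```bash
cat > e.py <<'E'
from h import *
np.set_printoptions(precision=4,suppress=True)
o=ctrl.get_obs();T=T_tool(o);print(o["t"],o["tool_pos"],o["contact_force"],"\n",T[:3,:3])
u=np.array([.954,-.300,0]);v=np.array([.300,.954,0]);d=np.array([.547,-.076,.031])-o["tool_pos"]
print("fwd",d@u,"left",d@v,"up",d[2]);print("u,v,up in tool",T[:3,:3].T@u,T[:3,:3].T@v,T[2,:3])
E
python3 e.py
```

```text
3.6167 [ 0.4962 -0.0609  0.021 ] [-1.3862  0.6036 -2.109 ] 
 [[ 0.5007 -0.2954 -0.8136]
 [-0.1613 -0.9553  0.2476]
 [-0.8504  0.0073 -0.526 ]]
fwd 0.053002316467335865 left 0.0008634617004991824 up 0.010033042243891423
u,v,up in tool [ 0.5261  0.0048 -0.8505] [-0.0037 -1.     -0.0079] [-0.8504  0.0073 -0.526 ]
```

Call:
arm_command:
  plan:
    - [[-0.008, 0, -0.005, 0, 0, 0, 0], [0.009, 0, -0.0145, 0, 0, 0, 0], [0.0092, 0, -0.0149, 0, 0, 0, 0], [0.0016, 0, -0.0026, 0, 0, 0, 0], [0.0016, 0, -0.0026, 0, 0, 0, 0], [0.0016, 0, -0.0026, 0, 0, 0, 0], [0.0016, 0, -0.0026, 0, 0, 0, 0], [0, 0, 0, 0, 0, 0, 0]]

```text
t: 4.28
tool_pos: [0.5424, -0.0759, 0.032]
tool_rot: [-2.592, 0.394, 1.47]
contact_force: [-4.2, 2.0, 3.6]
opening: 0.0
```

```bash
python3 e.py
```

```text
4.2833 [ 0.5424 -0.0759  0.032 ] [-4.2205  1.9628  3.5623] 
 [[ 0.4895 -0.2912 -0.822 ]
 [-0.1589 -0.9566  0.2442]
 [-0.8574  0.0111 -0.5145]]
fwd 0.004448449351971362 left 0.0012725047679452877 up -0.0010237286366476528
u,v,up in tool [ 0.5146  0.0092 -0.8574] [-0.0048 -1.     -0.0136] [-0.8574  0.0111 -0.5145]
```

Call:
arm_command:
  plan:
    - [[0.001, 0, -0.0017, 0, 0, 0, 0], [0.001, 0, -0.0017, 0, 0, 0, 0], [0.001, 0, -0.0017, 0, 0, 0, 0], [0.001, 0, -0.0017, 0, 0, 0, 0]]

```text
t: 4.62
tool_pos: [0.546, -0.0769, 0.0296]
tool_rot: [-2.585, 0.392, 1.484]
contact_force: [-6.1, 1.0, 3.4]
opening: 0.0
```

Call:
arm_command:
  plan:
    - [[0.001, 0, -0.0028, 0, 0, 0, 0], [0.001, 0, -0.0028, 0, 0, 0, 0], [0.001, 0, -0.0028, 0, 0, 0, 0]]

```text
t: 4.87
tool_pos: [0.5507, -0.0783, 0.029]
tool_rot: [-2.578, 0.391, 1.497]
contact_force: [-6.0, 1.7, 4.3]
opening: 0.0003
```

Call:
arm_command:
  plan:
    - [[0.001, 0, -0.003, 0, 0, 0, 0], [0.001, 0, -0.003, 0, 0, 0, 0], [0.001, 0, -0.003, 0, 0, 0, 0]]

```text
t: 5.12
tool_pos: [0.5541, -0.0793, 0.0276]
tool_rot: [-2.566, 0.389, 1.517]
contact_force: [-20.3, 5.9, 13.5]
opening: 0.0001
```

Call:
arm_command:
  plan:
    - [[-0.006, 0, 0.01, 0, 0, 0, 0], [-0.012, 0, 0.02, 0, 0, 0, 0], [-0.02, 0, 0.03, 0, 0, 0, 0], [-0.02, 0, 0.03, 0, 0, 0, 0], [-0.025, 0, 0.03, 0, 0, 0, 0], [-0.03, 0, 0.02, 0, 0, 0, 0], [0, 0, 0, 0, 0, 0, 0]]

```text
t: 5.7
tool_pos: [0.4105, -0.0302, 0.0731]
tool_rot: [-2.57, 0.394, 1.512]
contact_force: [2.3, -0.3, 1.7]
opening: -0.0001
```

```bash
cat > f.py <<'E'
from h import *
np.set_printoptions(precision=4,suppress=True)
o=ctrl.get_obs();T=T_tool(o);print(o["t"],o["tool_pos"],o["contact_force"],"\n",T[:3,:3])
for cam in ["top","scene"]:
    save(get_image(cam),cam+"2.png")
    for n in ["press_pad","nest"]:
        for d in mark_of(cam,n)[:2]: print(cam,n,round(d["conf"],2),W(c2w(cam),d["at"]))
E
python3 f.py
```

```text
5.7 [ 0.4105 -0.0302  0.0731] [ 2.2688 -0.2943  1.6515] 
 [[ 0.4627 -0.2898 -0.8378]
 [-0.1559 -0.9569  0.2449]
 [-0.8727  0.0173 -0.4879]]
top press_pad 0.7 [ 0.4994 -0.0628  0.0406]
top nest 0.96 [ 0.5518 -0.074   0.0209]
scene press_pad 0.66 [ 0.4932 -0.0581  0.037 ]
scene press_pad 0.47 [0.4449 0.1964 0.0413]
scene nest 0.95 [ 0.5454 -0.0767  0.0183]
scene nest 0.67 [ 0.3837 -0.4419 -0.0024]
```

Call:
arm_command:
  plan:
    - [[-0.034, 0, -0.019, 0, 0, 0, 0.055], [-0.034, 0, -0.019, 0, 0, 0, 0.055], [-0.034, 0, -0.019, 0, 0, 0, 0.055], [-0.034, 0, -0.019, 0, 0, 0, 0.055], [0, 0, 0, 0, -6, 0, 0.055], [0, 0, 0, 0, -6, 0, 0.055], [0, 0, 0, 0, -6, 0, 0.055], [0, 0, 0, 0, -6, 0, 0.055], [0, 0, 0, 0, -5.5, 0, 0.055], [0, 0, 0, 0, 0, 0, 0.055]]

```text
t: 6.83
tool_pos: [0.4027, -0.0281, 0.1921]
tool_rot: [-1.942, 0.316, 2.179]
contact_force: [0.7, 0.1, 0.9]
opening: 0.055
```

```bash
cat > g.py <<'E'
from h import *
import sys
np.set_printoptions(precision=4,suppress=True)
o=ctrl.get_obs();T=T_tool(o);print(o["t"],o["tool_pos"],o["contact_force"],o["opening"],"\n",T[:3,:3])
if len(sys.argv)>1: print(tool(o,np.array(eval(sys.argv[1])))[:3])
E
python3 g.py .444,.318,.22
```

```text
6.8333 [ 0.4027 -0.0281  0.1921] [0.6973 0.1084 0.9246] 0.0550224554737411 
 [[-0.1134 -0.2925 -0.9495]
 [ 0.0109 -0.956   0.2932]
 [-0.9935  0.0229  0.1116]]
[-0.0286 -0.3424  0.0653]
```

Call:
arm_command:
  plan:
    - [[0, 0, 0, 0, 6.4, -1.3, 0.055], [-0.001, -0.034, 0.0063, 0, 0, 0, 0.055], [-0.001, -0.034, 0.0063, 0, 0, 0, 0.055], [-0.001, -0.034, 0.0063, 0, 0, 0, 0.055], [-0.001, -0.034, 0.0063, 0, 0, 0, 0.055], [-0.001, -0.034, 0.0063, 0, 0, 0, 0.055], [-0.001, -0.034, 0.0063, 0, 0, 0, 0.055], [-0.001, -0.034, 0.0063, 0, 0, 0, 0.055], [-0.001, -0.034, 0.0063, 0, 0, 0, 0.055], [-0.001, -0.034, 0.0063, 0, 0, 0, 0.055], [-0.001, -0.034, 0.0063, 0, 0, 0, 0.055], [0, 0, 0, 0, 0, 0, 0.055]]

```text
t: 7.83
tool_pos: [0.4335, 0.3234, 0.1662]
tool_rot: [-2.02, 0.337, 2.093]
contact_force: [0.2, -0.6, 0.7]
opening: 0.055
```

```bash
python3 c.py w3.png sample_mid; python3 g.py .444,.318,.053
```

```text
7.8333 [0.4335 0.3234 0.1662] 0.05498430077420854
[[-0.0361 -0.3084 -0.9506]
 [-0.0055 -0.9511  0.3087]
 [-0.9993  0.0164  0.0327]]
cam [[-0.3083 -0.892  -0.3307  0.5138]
 [-0.9512  0.2949  0.0912  0.2997]
 [ 0.0162  0.3426 -0.9393  0.3065]
 [ 0.      0.      0.      1.    ]]
sample_mid 0.94 [0.3956 0.3921 0.0417] tool [ 0.1253 -0.0557  0.0532]
sample_mid 0.88 [0.3757 0.3271 0.0431] tool [0.1251 0.0122 0.0522]
sample_mid 0.76 [0.4389 0.3178 0.0438] tool [ 0.1221  0.0016 -0.0108]
7.9333 [0.4329 0.3196 0.1656] [ 1.5187 -0.8968 -0.6041] 0.05504745649632714 
 [[-0.0379 -0.3101 -0.9499]
 [-0.0088 -0.9505  0.3106]
 [-0.9992  0.0201  0.0333]]
[ 0.1121 -0.0042 -0.0148]
```

View pics/w3.png

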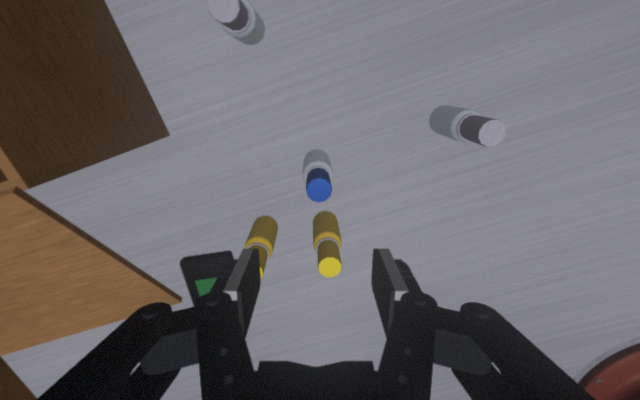

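The blue cap top is at about (319,190), with the two yellow bottles behind it at (330,267) and (260,250) and silver caps at (225,10) and (492,132). The fingers straddle the gap.

```bash
cat > k.py <<'E'
from h import *
np.set_printoptions(precision=4,suppress=True)
im=cv2.imread("pics/w3.png");h=cv2.cvtColor(im,cv2.COLOR_BGR2HSV)
m=cv2.inRange(h,(100,170,110),(130,255,255));m[:150]=0;m[220:]=0;m[:,:280]=0;m[:,360:]=0
(cx,cy),ax,an=cv2.fitEllipse(max(cv2.findContours(m,0,2)[0],key=len));print(cx,cy,ax)
o={"tool_pos":[.4335,.3234,.1662],"tool_rot":[-2.02,.337,2.093]}
p=ray("wrist",c2w("wrist",o),cx,cy,.088);print(p)
o=ctrl.get_obs();print(o["tool_pos"],"->",tool(o,np.array([p[0],p[1],.053])))
E
python3 k.py
```

```text
314.0 198.0 (2.8215672969818115, 5.259068965911865)
[0.437 0.322 0.088]
[0.4329 0.3196 0.1656] -> [ 0.1123 -0.0058 -0.0069  1.    ]
```

```bash
sed -i 's/^p=ray.*/p=ray("wrist",c2w("wrist",o),319,190,.088);print(p,m.sum()\/255,h[190,319])/' k.py; python3 k.py
```

```text
314.0 198.0 (2.8215672969818115, 5.259068965911865)
[0.4417 0.3167 0.088 ] 53.0 [111 165 159]
[0.4329 0.3196 0.1656] -> [ 0.1122 -0.0022 -0.013   1.    ]
```

Call:
arm_command:
  plan:
    - [[0, -0.0006, -0.005, 0, 1.9, -1.15, 0.055], [0, 0, -0.005, 0, 0, 0, 0.055], [0.025, 0, 0, 0, 0, 0, 0.055], [0, 0, 0, 0, 0, 0, 0.055]]

```text
t: 8.27
tool_pos: [0.4413, 0.3121, 0.1359]
tool_rot: [-2.048, 0.334, 2.054]
contact_force: [-0.9, -0.9, -1.2]
opening: 0.0549
```

```bash
python3 g.py .4425,.3172,.055
```

```text
8.2667 [0.4413 0.3121 0.1359] [-0.897  -0.9038 -1.183 ] 0.05489333029212453 
 [[-0.0034 -0.3132 -0.9497]
 [-0.0038 -0.9497  0.3133]
 [-1.      0.0046  0.002 ]]
[ 0.0808 -0.0056  0.0003]
```

Call:
arm_command:
  plan:
    - [[0.02, -0.0056, 0, 0, 0, 0, 0.055], [0.025, 0, 0, 0, 0, 0, 0.055], [0.02, 0, 0, 0, 0, 0, 0.055], [0.015, 0, 0, 0, 0, 0, 0.055], [0, 0, 0, 0, 0, 0, 0.055]]

```text
t: 8.68
tool_pos: [0.4455, 0.3121, 0.0562]
tool_rot: [-2.045, 0.342, 2.048]
contact_force: [-0.4, -0.9, -0.5]
opening: 0.0546
```

```bash
python3 g.py .4425,.3172,.055; python3 c.py w4.png
```

```text
8.6833 [0.4455 0.3121 0.0562] [-0.3819 -0.9475 -0.5198] 0.05463827576931321 
 [[-0.0022 -0.3208 -0.9471]
 [-0.0039 -0.9471  0.3208]
 [-1.      0.0044  0.0009]]
[ 0.0011 -0.0039  0.0044]
8.6833 [0.4455 0.3121 0.0562] 0.05463827576931321
[[-0.0022 -0.3208 -0.9471]
 [-0.0039 -0.9471  0.3208]
 [-1.      0.0044  0.0009]]
cam [[-0.3207 -0.8993 -0.2974  0.5206]
 [-0.9472  0.3059  0.0965  0.2873]
 [ 0.0042  0.3126 -0.9499  0.1991]
 [ 0.      0.      0.      1.    ]]
```

View pics/w4.png

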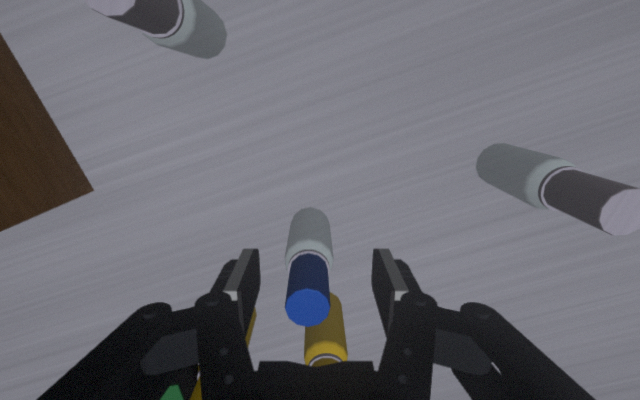

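The cap top is at (308,307) between fingertips at columns 257 and 373, so the jaw centre is about 3 mm off the cap.

```bash
python3 -c "
from h import *
o=ctrl.get_obs();p=ray('wrist',c2w('wrist',o),308,307,.088);print(p,tool(o,p))"
```

```text
[0.44172684 0.31741068 0.088     ] [-0.03038051 -0.00307601  0.00581813  1.        ]
```

Correct the centring, then close gently.

Call:
arm_command:
  plan:
    - [[0, -0.0032, 0.005, 0, 0, 0, 0.055], [0, 0, 0, 0, 0, 0, 0.055], [0, 0, 0, 0, 0, 0, 0.03], [0, 0, 0, 0, 0, 0, 0.03], [0, 0, 0, 0, 0, 0, 0.01], [0, 0, 0, 0, 0, 0, 0.01], [0, 0, 0, 0, 0, 0, 0.01], [0, 0, 0, 0, 0, 0, 0.01]]
  squeeze: 30

```text
t: 9.4
tool_pos: [0.4465, 0.3186, 0.0656]
tool_rot: [-2.051, 0.335, 2.033]
contact_force: [0.6, -0.1, -0.0]
opening: 0.0179
```

```bash
python3 c.py w5.png sample_mid
```

```text
9.4 [0.4465 0.3186 0.0656] 0.017863351315915554
[[ 0.0091 -0.3224 -0.9466]
 [ 0.002  -0.9466  0.3224]
 [-1.     -0.0048 -0.008 ]]
cam [[-0.3223 -0.9022 -0.2865  0.52  ]
 [-0.9466  0.3056  0.1025  0.2928]
 [-0.005   0.3042 -0.9526  0.2093]
 [ 0.      0.      0.      1.    ]]
sample_mid 0.92 [0.4422 0.3183 0.0449] tool [0.0207 0.0017 0.0041]
sample_mid 0.7 [0.3766 0.3259 0.0435] tool [0.0215 0.0157 0.0687]
```

View pics/w5.png

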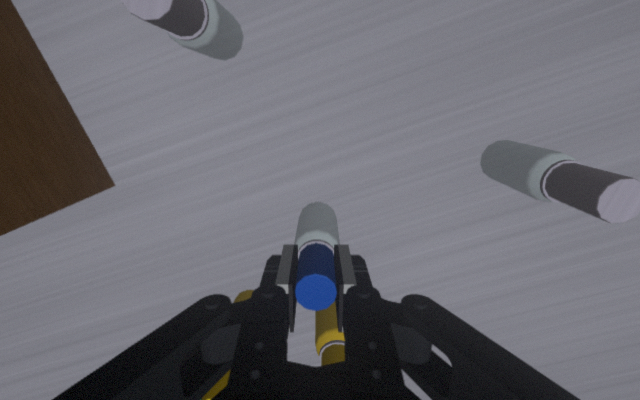

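Call:
arm_command:
  plan:
    - [[0.002, 0, 0, 0, 0, 0, 0.01], [0.002, 0, 0, 0, 0, 0, 0.01]]

```text
t: 9.67
tool_pos: [0.4478, 0.3189, 0.064]
tool_rot: [-2.053, 0.334, 2.031]
contact_force: [-3.4, -3.6, 17.2]
opening: 0.0181
```

Call:
arm_command:
  plan:
    - [[-0.001, 0, 0, 0, 0, 0, 0.035], [0, 0, 0, 0, 0, 0, 0.035], [0, 0, 0.0045, 0, 0, 0, 0.035], [0.005, 0, 0, 0, 0, 0, 0.035], [0.003, 0, 0, 0, 0, 0, 0.035], [0, 0, 0, 0, 0, 0, 0.035]]

```text
t: 10.17
tool_pos: [0.4435, 0.3208, 0.0564]
tool_rot: [-2.054, 0.333, 2.03]
contact_force: [-0.3, -0.7, 0.3]
opening: 0.0353
```

```bash
python3 g.py .442,.318,.0555
```

```text
10.1667 [0.4435 0.3208 0.0564] [-0.2564 -0.7146  0.2964] 0.03527264878805386 
 [[ 0.0119 -0.322  -0.9467]
 [ 0.0025 -0.9467  0.3221]
 [-0.9999 -0.0062 -0.0104]]
[0.0009 0.0032 0.0005]
```

Call:
arm_command:
  plan:
    - [[0, 0.001, 0, 0, 0, 0, 0.01], [0.0005, 0, 0, 0, 0, 0, 0.01], [0, 0, 0, 0, 0, 0, 0.01], [0, 0, 0, 0, 0, 0, 0.01]]
  squeeze: 35

```text
t: 10.5
tool_pos: [0.4427, 0.3194, 0.0554]
tool_rot: [-2.053, 0.335, 2.032]
contact_force: [-0.4, -0.1, 0.7]
opening: 0.0182
```

Call:
arm_command:
  plan:
    - [[-0.015, 0, 0, 0, 0, 0, 0.01], [-0.03, 0, 0, 0, 0, 0, 0.01], [-0.035, 0, 0, 0, 0, 0, 0.01], [-0.035, 0, 0, 0, 0, 0, 0.01], [-0.025, 0, 0, 0, 0, 0, 0.01], [0, 0.031, -0.016, 0, 0, 0, 0.01], [0, 0.031, -0.016, 0, 0, 0, 0.01], [0, 0.031, -0.016, 0, 0, 0, 0.01], [0, 0.031, -0.016, 0, 0, 0, 0.01], [0, 0.031, -0.016, 0, 0, 0, 0.01], [0, 0.031, -0.016, 0, 0, 0, 0.01], [0, 0.031, -0.016, 0, 0, 0, 0.01], [0, 0.031, -0.016, 0, 0, 0, 0.01], [0, 0.031, -0.016, 0, 0, 0, 0.01], [0, 0.031, -0.016, 0, 0, 0, 0.01], [0, 0.025, -0.013, 0, 0, 0, 0.01], [0, 0, 0, 0, 0, 0, 0.01], [0, 0, 0, 0, 0, 0, 0.01]]

```text
t: 12.0
tool_pos: [0.4966, -0.0709, 0.1974]
tool_rot: [-2.055, 0.334, 2.038]
contact_force: [-0.5, 0.6, -0.9]
opening: 0.0182
```

```bash
python3 c.py w6.png nest press_pad sample_mid; python3 g.py
```

```text
12.0 [ 0.4966 -0.0709  0.1974] 0.018248223451408325
[[ 0.0078 -0.3179 -0.9481]
 [-0.0015 -0.9481  0.3179]
 [-1.     -0.001  -0.0078]]
cam [[-0.3178 -0.9033 -0.2882  0.5704]
 [-0.9482  0.3024  0.0978 -0.0958]
 [-0.0012  0.3044 -0.9526  0.341 ]
 [ 0.      0.      0.      1.    ]]
nest 0.55 [ 0.5412 -0.0728  0.02  ] tool [ 0.1777 -0.0122 -0.0415]
press_pad 0.61 [ 0.4894 -0.0522  0.0417] tool [ 0.1555 -0.0153  0.014 ]
sample_mid 0.92 [0.3772 0.3277 0.0442] tool [ 0.1516 -0.3398  0.2411]
sample_mid 0.72 [ 0.4975 -0.0702  0.188 ] tool [ 0.0094 -0.001  -0.0005]
12.2 [ 0.4967 -0.0688  0.1976] [-0.639  -0.0793 -0.238 ] 0.018168532284918708 
 [[ 0.0082 -0.3138 -0.9495]
 [-0.0017 -0.9495  0.3138]
 [-1.     -0.0009 -0.0083]]
```

View pics/w6.png

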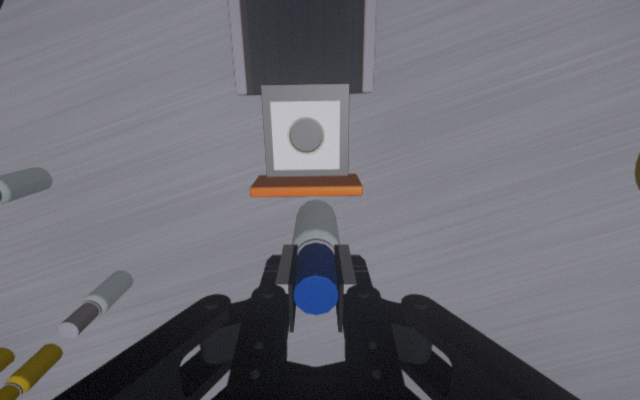

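The tray is fully out: the nest rim spans columns 288–325 and rows 117–153, centred at about (306.5,135). The bottle hangs straight in the jaws.

```bash
cat > n.py <<'E'
from h import *
np.set_printoptions(precision=4,suppress=True)
im=cv2.imread("pics/w6.png",0)[100:170,273:340]
m=cv2.inRange(cv2.GaussianBlur(im,(3,3),0),0,int((im[35,33]+float(im[35,8]))/2));k,l,s,c=cv2.connectedComponentsWithStats(m)
i=l[35,33];print(s[i],c[i]+[273,100])
(ex,ey),ax,_=cv2.fitEllipse(max(cv2.findContours((l==i).astype(np.uint8),0,2)[0],key=len));print(ex+273,ey+100,ax)
o={"tool_pos":[ 0.4966,-0.0709,0.1974],"tool_rot":[-2.055,.334,2.038]};M=c2w("wrist",o)
for u,v in [(306.5,135),(ex+273,ey+100)]:
    p=ray("wrist",M,u,v,.034);q=ctrl.get_obs();print(p,tool(q,p))
# orange front face lower corners/upper edge
for u,v in [(250,190),(362,187)]: print(ray("wrist",M,u,v,.06))
E
python3 n.py
```

```text
[  15   18   36   36 1010] [305.7525 135.2287]
305.7463569641113 135.17583084106445 (34.84648895263672, 35.28278732299805)
[ 0.5396 -0.0761  0.034 ] [ 0.1639 -0.0064 -0.0417  1.    ]
[ 0.5396 -0.0754  0.034 ] [ 0.1639 -0.0071 -0.0415  1.    ]
[ 0.5116 -0.0125  0.06  ]
[ 0.4818 -0.1105  0.06  ]
```

```bash
cat >> n.py <<'E'
im=cv2.imread("pics/w6.png");h=cv2.cvtColor(im,cv2.COLOR_BGR2HSV)
print([h[r,316].tolist() for r in range(262,320,4)])
p=ray("wrist",M,315.7,294,.1974+.0325);print("cap in tool",tool(o,p))
E
python3 n.py|tail -2
```

```text
[[111, 141, 67], [113, 143, 66], [112, 140, 71], [110, 154, 78], [111, 190, 146], [111, 184, 148], [111, 193, 143], [111, 193, 144], [110, 186, 145], [110, 194, 142], [110, 193, 143], [111, 186, 145], [110, 188, 145], [111, 151, 140], [113, 17, 135]]
cap in tool [-0.0325  0.0001 -0.0019  1.    ]
```

Call:
arm_command:
  plan:
    - [[0, -0.0035, -0.02, 0, 0, 0, 0.01], [0, -0.0033, -0.0205, 0, 0, 0, 0.01], [0.03, 0, 0, 0, 0, 0, 0.01], [0.03, 0, 0, 0, 0, 0, 0.01], [0.02, 0, 0, 0, 0, 0, 0.01], [0.01, 0, 0, 0, 0, 0, 0.01], [0, 0, 0, 0, 0, 0, 0.01]]

```text
t: 12.78
tool_pos: [0.5422, -0.0659, 0.1078]
tool_rot: [-2.074, 0.315, 2.041]
contact_force: [0.2, 0.6, 0.3]
opening: 0.018
```

```bash
python3 g.py .540,-.0748,.0755
```

```text
12.7833 [ 0.5422 -0.0659  0.1078] [0.1517 0.6145 0.335 ] 0.01803223957066818 
 [[ 0.0156 -0.2996 -0.9539]
 [-0.0019 -0.9541  0.2996]
 [-0.9999 -0.0028 -0.0154]]
[ 0.0323  0.0093 -0.0001]
```

Call:
arm_command:
  plan:
    - [[0, 0.009, 0.001, 0, -0.9, 0, 0.01], [0.008, 0, 0, 0, 0, 0, 0.01], [0, 0, 0, 0, 0, 0, 0.01]]

```text
t: 13.03
tool_pos: [0.5389, -0.0732, 0.1012]
tool_rot: [-2.059, 0.309, 2.058]
contact_force: [-0.4, 0.0, -1.0]
opening: 0.0178
```

```bash
python3 g.py .540,-.0748,.0755; python3 c.py w7.png nest press_pad
```

```text
13.0333 [ 0.5389 -0.0732  0.1012] [-0.3821  0.0483 -1.0018] 0.01782082090132015 
 [[ 0.001  -0.2964 -0.9551]
 [ 0.0027 -0.9551  0.2964]
 [-1.     -0.0029 -0.0002]]
[ 0.0257  0.0012 -0.0015]
13.0333 [ 0.5389 -0.0732  0.1012] 0.01782082090132015
[[ 0.001  -0.2964 -0.9551]
 [ 0.0027 -0.9551  0.2964]
 [-1.     -0.0029 -0.0002]]
cam [[-0.2963 -0.9078 -0.2968  0.6142]
 [-0.9551  0.2807  0.0952 -0.0971]
 [-0.0031  0.3117 -0.9502  0.2442]
 [ 0.      0.      0.      1.    ]]
nest 0.64 [ 0.541  -0.0749  0.0247] tool [ 0.0765  0.0012 -0.0024]
press_pad 0.2 [ 0.538  -0.0735  0.0917] tool [0.0095 0.0006 0.0008]
```

View pics/w7.png

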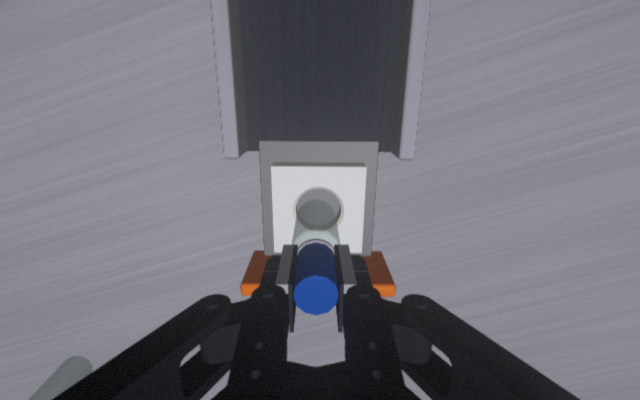

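The nest rim (columns 295–343, far edge at row 188) lies just ahead of the hanging bottle (axis at column 316), which is about lined up.

```bash
python3 -c "
from h import *
o=ctrl.get_obs();M=c2w('wrist',{'tool_pos':[.5389,-.0732,.1012],'tool_rot':[-2.059,.309,2.058]})
for u,v in [(319,188),(295,210),(343,210)]:
  p=ray('wrist',M,u,v,.034);print(p,tool(o,p))
print(o['tool_pos'])"
```

```text
[ 0.55461712 -0.08039451  0.034     ] [ 0.06909751  0.00235741 -0.01546463  1.        ]
[ 0.54422422 -0.05962384  0.034     ] [ 6.90890171e-02 -1.43963305e-02  6.20922337e-04  1.00000000e+00]
[ 0.53430404 -0.09175296  0.034     ] [6.89911598e-02 1.92292214e-02 5.65532031e-04 1.00000000e+00]
[ 0.54025254 -0.07367589  0.10304852]
```

Call:
arm_command:
  plan:
    - [[0.004, 0.0018, 0.0005, 0, 0, 0, 0.01], [0.005, 0, 0, 0, 0, 0, 0.01], [0.004, 0, 0, 0, 0, 0, 0.01], [0.003, 0, 0, 0, 0, 0, 0.01]]

```text
t: 13.52
tool_pos: [0.5413, -0.0762, 0.0891]
tool_rot: [-2.069, 0.311, 2.048]
contact_force: [-0.4, 0.2, -0.6]
opening: 0.0176
```

```bash
python3 g.py .540,-.0755,.0755
```

```text
13.5167 [ 0.5413 -0.0762  0.0891] [-0.3803  0.2127 -0.5588] 0.0176116407133821 
 [[ 0.0103 -0.2971 -0.9548]
 [ 0.     -0.9549  0.2971]
 [-0.9999 -0.0031 -0.0098]]
[ 0.0136 -0.0003  0.0016]
```

Bottle bottom is at the rim (about 34 mm). Continue slowly.

Call:
arm_command:
  plan:
    - [[0.003, 0, 0.001, 0, -0.5, 0, 0.01], [0.003, 0, 0, 0, 0, 0, 0.01], [0.002, 0, 0, 0, 0, 0, 0.01]]

```text
t: 13.77
tool_pos: [0.5398, -0.0758, 0.0795]
tool_rot: [-2.057, 0.309, 2.058]
contact_force: [-0.5, 0.1, -0.2]
opening: 0.0181
```

```bash
python3 g.py .540,-.0755,.0755
```

```text
13.7667 [ 0.5398 -0.0758  0.0795] [-0.5198  0.1404 -0.1991] 0.01807376532670528 
 [[-0.0001 -0.2972 -0.9548]
 [ 0.0033 -0.9548  0.2972]
 [-1.     -0.0031  0.0011]]
[ 0.004  -0.0003 -0.0001]
```

No contact force and the bottom is about 24 mm up, so the bottle is inside the nest. Lower the last few mm.

Call:
arm_command:
  plan:
    - [[0.0015, 0, 0, 0, 0, 0, 0.01], [0.001, 0, 0, 0, 0, 0, 0.01]]

```text
t: 13.93
tool_pos: [0.5395, -0.0756, 0.076]
tool_rot: [-2.056, 0.309, 2.06]
contact_force: [-0.5, 0.4, -0.5]
opening: 0.0175
```

Call:
arm_command:
  plan:
    - [[0.001, 0, 0, 0, 0, 0, 0.01], [0, 0, 0, 0, 0, 0, 0.01]]

```text
t: 14.1
tool_pos: [0.54, -0.0757, 0.0757]
tool_rot: [-2.057, 0.309, 2.059]
contact_force: [0.7, 0.2, -1.3]
opening: 0.0181
```

Call:
arm_command:
  plan:
    - [[0.0015, 0, 0, 0, 0, 0, 0.01], [0, 0, 0, 0, 0, 0, 0.01]]

```text
t: 14.27
tool_pos: [0.541, -0.076, 0.0758]
tool_rot: [-2.059, 0.31, 2.057]
contact_force: [-0.4, 0.2, -0.6]
opening: 0.0179
```

Call:
arm_command:
  plan:
    - [[0.0015, 0, 0.0005, 0, 0, 0, 0.01], [0.001, 0, 0, 0, 0, 0, 0.01]]

```text
t: 14.43
tool_pos: [0.5415, -0.0761, 0.0754]
tool_rot: [-2.061, 0.31, 2.055]
contact_force: [-2.7, -0.0, 6.0]
opening: 0.0182
```

Call:
arm_command:
  plan:
    - [[0, 0, 0.001, 0, 0, 0, 0.022], [0, 0, 0, 0, 0, 0, 0.03], [0, 0, 0, 0, 0, 0, 0.045], [0, 0, 0, 0, 0, 0, 0.05], [0, 0, 0, 0, 0, 0, 0.05]]

```text
t: 14.85
tool_pos: [0.5405, -0.0758, 0.0749]
tool_rot: [-2.062, 0.31, 2.054]
contact_force: [-0.2, -0.6, -0.7]
opening: 0.0504
```

```bash
python3 g.py; python3 c.py w8.png sample_mid nest
```

```text
14.85 [ 0.5405 -0.0758  0.0749] [-0.16   -0.5706 -0.653 ] 0.05043033300272248 
 [[ 0.0041 -0.2968 -0.9549]
 [ 0.0019 -0.9549  0.2968]
 [-1.     -0.0031 -0.0034]]
14.85 [ 0.5405 -0.0758  0.0749] 0.05043033300272248
[[ 0.0041 -0.2968 -0.9549]
 [ 0.0019 -0.9549  0.2968]
 [-1.     -0.0031 -0.0034]]
cam [[-0.2967 -0.9086 -0.2938  0.6153]
 [-0.955   0.2813  0.0945 -0.0995]
 [-0.0033  0.3086 -0.9512  0.2183]
 [ 0.      0.      0.      1.    ]]
sample_mid 0.83 [ 0.54   -0.0733  0.0617] tool [ 0.0132 -0.0022  0.0012]
```

View pics/w8.png

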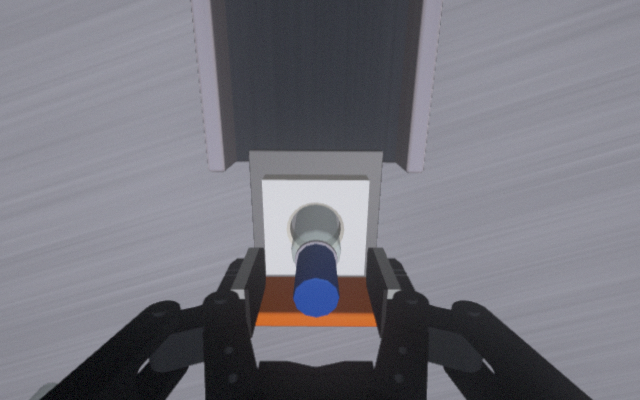

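The bottle stands upright in the nest, cap top at (316,297), with the fingers clear on both sides. Rise, back off and close the fingers.

Call:
arm_command:
  plan:
    - [[-0.01, 0, 0, 0, 0, 0, 0.05], [-0.025, 0, 0, 0, 0, 0, 0.05], [-0.03, 0, 0, 0, 0, 0, 0.05], [-0.01, 0, 0, 0, 0, 0, 0.05], [0, 0, 0.036, 0, 0, 0, 0.05], [0, 0, 0.036, 0, 0, 0, 0], [0, 0, 0.036, 0, 0, 0, 0], [0, 0, 0.03, 0, 0, 0, 0], [0, 0, 0, 0, 6, 0, 0], [0, 0, 0, 0, 6, 0, 0], [0, 0, 0, 0, 6, 0, 0], [0, 0, 0, 0, 6, 0, 0], [0, 0, 0, 0, 6, 0, 0], [0, 0, 0, 0, 0, 0, 0]]

```text
t: 16.17
tool_pos: [0.4058, -0.0344, 0.1532]
tool_rot: [-2.59, 0.392, 1.445]
contact_force: [-1.0, 0.0, -1.4]
opening: 0.0001
```

```bash
sed -i 's/\[.547,-.076,.031\]/[.4894,-.0596,.031]/' e.py; python3 e.py
python3 - <<'E'
from h import *
for cam in ["top","scene"]:
    get_image(cam)
    for n in ["press_pad","nest","sample_mid"]:
        for d in mark_of(cam,n)[:5]: print(cam,n,round(d["conf"],2),W(c2w(cam),d["at"]).round(4))
E
```

```text
16.1667 [ 0.4058 -0.0344  0.1532] [-0.9857  0.0189 -1.3505] 
 [[ 0.5023 -0.2975 -0.8119]
 [-0.1533 -0.9547  0.2549]
 [-0.851  -0.0036 -0.5252]]
fwd 0.08729683639880277 left 0.0010073504060761837 up -0.12222057826964586
u,v,up in tool [ 0.5252  0.0026 -0.8511] [ 0.0044 -1.     -0.0004] [-0.851  -0.0036 -0.5252]
top press_pad 0.55 [ 0.4852 -0.0579  0.039 ]
top press_pad 0.21 [ 0.6689 -0.1144  0.0025]
top nest 0.76 [ 0.5415 -0.07    0.0215]
top sample_mid 0.62 [0.3941 0.389  0.0437]
top sample_mid 0.54 [0.3771 0.3288 0.0438]
top sample_mid 0.41 [ 0.5425 -0.0762  0.066 ]
scene press_pad 0.61 [ 0.4923 -0.0571  0.0369]
scene press_pad 0.34 [0.7508 0.1714 0.0021]
scene nest 0.98 [ 0.54   -0.0746  0.0185]
scene sample_mid 0.6 [0.394  0.3925 0.04  ]
scene sample_mid 0.58 [0.3822 0.3301 0.0505]
scene sample_mid 0.44 [ 0.5432 -0.0728  0.0624]
```

Call:
arm_command:
  plan:
    - [[0.026, 0, 0.016, 0, 0, 0, 0], [0.026, 0, 0.016, 0, 0, 0, 0], [0.026, 0, 0.016, 0, 0, 0, 0], [0.024, 0, 0.0145, 0, 0, 0, 0], [0.012, 0, -0.019, 0, 0, 0, 0], [0.012, 0, -0.019, 0, 0, 0, 0], [0, 0, 0, 0, 0, 0, 0]]

```text
t: 17.15
tool_pos: [0.466, -0.0497, 0.034]
tool_rot: [-2.573, 0.395, 1.47]
contact_force: [-0.6, -0.1, 0.4]
opening: -0.0004
```

```bash
python3 e.py
```

```text
17.15 [ 0.466  -0.0497  0.034 ] [-0.6227 -0.1235  0.4142] 
 [[ 0.4843 -0.3006 -0.8216]
 [-0.152  -0.9538  0.2593]
 [-0.8616 -0.0007 -0.5076]]
fwd 0.02533058268088979 left -0.0024155513930305223 up -0.003046270639243731
u,v,up in tool [ 0.5076 -0.0006 -0.8617] [ 0.0003 -1.0001  0.0009] [-0.8616 -0.0007 -0.5076]
```

Call:
arm_command:
  plan:
    - [[0.002, 0.001, -0.003, 0, 0, 0, 0], [0.002, 0.001, -0.003, 0, 0, 0, 0], [0.0015, 0, -0.0026, 0, 0, 0, 0], [0.0015, 0, -0.0026, 0, 0, 0, 0], [0.0015, 0, -0.0026, 0, 0, 0, 0], [0.0015, 0, -0.0026, 0, 0, 0, 0], [0.0015, 0, -0.0026, 0, 0, 0, 0], [0.0015, 0, -0.0026, 0, 0, 0, 0]]

```text
t: 17.82
tool_pos: [0.4894, -0.0595, 0.0314]
tool_rot: [-2.563, 0.395, 1.485]
contact_force: [-5.0, 0.6, 3.3]
opening: 0.0001
```

Call:
arm_command:
  plan:
    - [[0.0016, 0, -0.0034, 0, 0, 0, 0], [0.0016, 0, -0.0034, 0, 0, 0, 0], [0.0016, 0, -0.0034, 0, 0, 0, 0], [0.0016, 0, -0.0034, 0, 0, 0, 0], [0.0016, 0, -0.0034, 0, 0, 0, 0], [0.0016, 0, -0.0034, 0, 0, 0, 0], [0.0016, 0, -0.0034, 0, 0, 0, 0], [0.0016, 0, -0.0034, 0, 0, 0, 0], [0.0016, 0, -0.0034, 0, 0, 0, 0], [0.0016, 0, -0.0034, 0, 0, 0, 0]]

```text
t: 18.65
tool_pos: [0.5237, -0.0704, 0.0314]
tool_rot: [-2.554, 0.394, 1.502]
contact_force: [-6.4, 0.8, 4.7]
opening: -0.0003
```

```bash
sed -i 's/\[.4894,-.0596,.031\]/[.5541,-.0793,.031]/' e.py; python3 e.py
```

```text
18.65 [ 0.5237 -0.0704  0.0314] [-6.411   0.7602  4.7392] 
 [[ 0.4636 -0.3005 -0.8336]
 [-0.1473 -0.9538  0.2619]
 [-0.8737  0.0014 -0.4864]]
fwd 0.03169125034773242 left 0.0006320473067610247 up -0.00043877861958752096
u,v,up in tool [ 0.4864 -0.0005 -0.8738] [-0.0015 -1.0001 -0.0003] [-0.8737  0.0014 -0.4864]
```

Call:
arm_command:
  plan:
    - [[0.0016, 0, -0.0034, 0, 0, 0, 0], [0.0016, 0, -0.0034, 0, 0, 0, 0], [0.0016, 0, -0.0034, 0, 0, 0, 0], [0.0016, 0, -0.0034, 0, 0, 0, 0], [0.0016, 0, -0.0034, 0, 0, 0, 0], [0.0014, 0, -0.0028, 0, 0, 0, 0]]

```text
t: 19.15
tool_pos: [0.5438, -0.0768, 0.0315]
tool_rot: [-2.547, 0.393, 1.513]
contact_force: [-6.1, 0.9, 6.2]
opening: -0.0001
```

Call:
arm_command:
  plan:
    - [[0.0013, 0, -0.0028, 0, 0, 0, 0], [0.0013, 0, -0.0028, 0, 0, 0, 0], [0.0013, 0, -0.0028, 0, 0, 0, 0]]

```text
t: 19.4
tool_pos: [0.5522, -0.0795, 0.0315]
tool_rot: [-2.544, 0.393, 1.518]
contact_force: [-7.9, 0.8, 4.9]
opening: 0.0001
```

Call:
arm_command:
  plan:
    - [[0.0012, 0, -0.0024, 0, 0, 0, 0], [0.001, 0, -0.002, 0, 0, 0, 0]]

```text
t: 19.57
tool_pos: [0.5539, -0.0799, 0.0296]
tool_rot: [-2.535, 0.392, 1.532]
contact_force: [-21.8, 6.7, 15.7]
opening: -0.0001
```

Call:
arm_command:
  plan:
    - [[-0.0015, 0, 0.003, 0, 0, 0, 0], [-0.002, 0, 0.004, 0, 0, 0, 0], [-0.0025, 0, 0.0045, 0, 0, 0, 0], [-0.003, 0, 0.006, 0, 0, 0, 0], [-0.004, 0, 0.008, 0, 0, 0, 0], [-0.01, 0, 0.016, 0, 0, 0, 0], [-0.015, 0, 0.025, 0, 0, 0, 0], [-0.02, 0, 0.03, 0, 0, 0, 0], [-0.02, 0, 0.03, 0, 0, 0, 0], [0, 0, 0, 0, 0, 0, 0]]

```text
t: 20.4
tool_pos: [0.4165, -0.0364, 0.0429]
tool_rot: [-2.548, 0.393, 1.51]
contact_force: [0.7, 0.3, -1.0]
opening: -0.0001
```

```bash
python3 g.py
python3 - <<'E'
from h import *
ims=[]
for cam in ["top","scene"]:
    im=get_image(cam)
    for n in ["press_pad","nest","sample_mid","bottle_a_mid"]:
        for d in mark_of(cam,n)[:5]: print(cam,n,round(d["conf"],2),W(c2w(cam),d["at"]).round(4))
    ims.append(cv2.resize(im[180-60:330,180:430] if cam=="top" else im[100:310,270:520],(400,340)))
w=cv2.resize(get_image("wrist"),(640,400))[:, :]
save(np.vstack([np.hstack(ims),cv2.resize(w,(800,260*1))]) if 0 else np.hstack(ims),"end.png")
E
```

```text
20.4 [ 0.4165 -0.0364  0.0429] [ 0.6565  0.3202 -0.976 ] -0.00012950297153238263 
 [[ 0.4577 -0.3003 -0.8369]
 [-0.1457 -0.9539  0.2626]
 [-0.8771  0.0018 -0.4803]]
top press_pad 0.64 [ 0.5452 -0.0766  0.0413]
top press_pad 0.33 [ 0.5979 -0.0864  0.0238]
top nest 0.97 [ 0.5943 -0.0888  0.022 ]
top sample_mid 0.59 [ 0.5976 -0.0942  0.0648]
top sample_mid 0.48 [0.3948 0.3893 0.0436]
top sample_mid 0.39 [0.3781 0.3285 0.0455]
top bottle_a_mid 0.7 [ 0.546  -0.0727  0.0406]
top bottle_a_mid 0.6 [0.5728 0.3369 0.0416]
scene press_pad 0.89 [ 0.5492 -0.0754  0.0363]
scene nest 0.91 [ 0.5971 -0.0943  0.019 ]
scene nest 0.54 [0.5884 0.2183 0.046 ]
scene sample_mid 0.66 [ 0.603  -0.0944  0.0663]
scene sample_mid 0.62 [0.5704 0.3356 0.0423]
scene sample_mid 0.47 [0.3945 0.3911 0.0413]
scene sample_mid 0.42 [0.3817 0.3318 0.0482]
scene bottle_a_mid 0.74 [0.5717 0.3359 0.0446]
scene bottle_a_mid 0.53 [0.4473 0.1964 0.0435]
```

View pics/end.png

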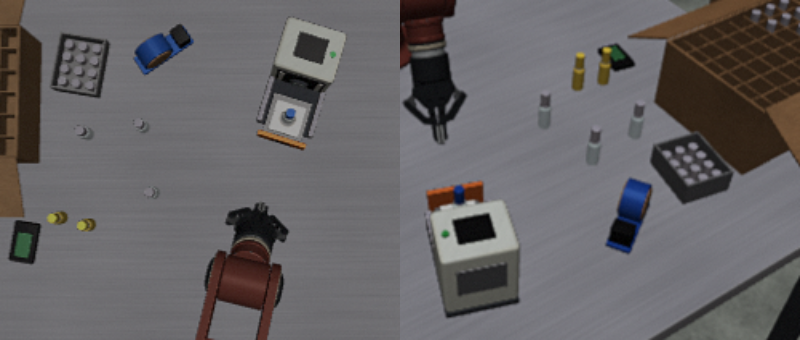

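The final views show the tray in at the latched place, the bottle with its blue cap upright in it at about (290,115) left and (460,195) right, and the other things where they were. The arm is clear.

```bash
python3 -c "
from h import *
print(ctrl.get_obs()['t'],finish_job())"
```

```text
the job is handed in; nothing more can be done
20.95 None
```

The job is done and handed in at about 21 s of the 70 s allowed. I pressed the tray until it popped out, set the blue-capped bottle down in the nest, then pressed the tray home so that it latched.

- **Forces:** both presses ended at the firm stop with about 27 N in all in the last readings, of which about 22 N was along the push. The bottle met the nest floor with about 6 N. On my first grasp I pressed the bottle briefly onto the bench with about 17 N upward, because I had gripped it too high. I then gripped it lower and lifted it.
- **Tray:** after the arm backed off, the top and scene cameras put the pad at about (0.547, -0.076). That is where it was latched at the start, and the tray stayed in for the roughly 0.5 s between the arm letting go and hand-in.
- **Bottle:** it stands in the nest with its middle at z of about 0.065 m, where 0.064 m is expected.
- **Other things:** the silver and yellow bottles that were measured again are within about 5 mm of where they started. The rest looked unmoved in the last picture, though the label roll was outside it and was not checked again.

No check failed; the two cameras' positions for the tray and bottle differed by up to about 6 mm.

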